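# Moisture reading on a walnut blank

## Task

Lift the orange moisture meter out of its charging cradle and check it first on the grey check block: press its sprung foot flat on the middle of the block, about half way in, for a second. Then press the foot lightly, again about half way in, on the yellow cross on the walnut blank in the tilting vice, with the meter square to the sloping face and the long side of the foot along the grain, and finish while still holding it there in the gripper for the reading. Press gently, do not shift the vice, the blank or the check block, and leave everything else on the bench alone.

Things in the scene. Friction and masses are not known exactly. Their poses are not given: they have to be found in the camera images.
- meter: Contact moisture meter, 220 g, upright in the cradle at the start. Origin: centre of the underside of its orange housing; z up along the meter, x through its thickness (display at -x), y along its width. Housing 34 (x) by 64 (y) by 58 mm tall; on it a black handle 26 (x) by 32 (y) mm, z 58 to 128: grip it across x at about z 104. Works the same turned half round.
- meter_grip (a point): Best place to grip the meter's handle: on its axis, 104 mm above the housing's underside, 118 mm above the free foot's face, 24 mm below the handle's top; axes as the meter.
- meter_foot (a joint): How far the meter's foot is pressed up into the housing: 0 = fully out, 0.010 m = at its stop. Spring: 1.6 N just begins to move it, plus 0.4 N per mm (3.6 N half way, 5.6 N at the stop). The meter's own weight alone presses it in by only about 1 mm.
- meter_face (a point): Centre of the flat underside of the meter's steel foot, 22 (x) by 44 (y) mm, which stands below the housing; 14 mm below the housing when free, moving with the foot. Axes as the meter.
- cradle: Black charging cradle fixed on the bench, 74 by 104 mm, 50 mm tall (front wall 36 mm). Origin: centre of its underside, z up. The meter stands in it with its housing's underside 22 mm above the bench and its foot hanging free, about 2 mm play all round; axes parallel to the meter's. The meter must be drawn straight up at least 30 mm to be clear.
- check_block: Grey resin check block, loose on the bench, 65 (x) by 90 (y) by 25 mm tall, about 350 g, flat top. Origin: centre of its underside, z up. It may be pressed with the foot turned any way.
- check_top (a point): Centre of the check block's top, 25 mm above the bench, in the middle of a blue ring of 28 mm diameter; axes as the block.
- vice_bed (a joint): Tilt of the vice's bed (and of the blank's top face) in rad, set between about 0.12 and 0.42 at the start, locked stiffly; 0 = level, growing as the far side rises so that the face slopes down towards the vice's screw, on the robot's side.
- blank: Dark walnut blank, 44 (x) by 200 (y, along the grain) by 44 mm, gripped between the jaws of the green vice, which stand 14 mm lower than its top face. Origin: centre of its underside; z square to its top face. The vice is fixed to the bench; its screw and handle stick out on the robot's side, below the face.
- mark (a point): Centre of the yellow crayon cross (24 mm lines) on the blank's top face, 30 mm from the middle of its length, between about 85 and 112 mm above the bench; z points out of the face, y along the grain, x across it.
- oak_head_a: Loose oak mallet head, 62 by 115 by 36 mm with a 27 mm hole; bystander.
- oak_head_b: Second loose oak mallet head, same size; bystander.
- mallet: White mallet, head 64 mm across and 90 mm tall standing on end, 240 mm wooden handle level along its x; bystander.
- glue: White glue bottle, 60 mm across, 170 mm tall; bystander.
- clamp: Red bar clamp lying on the bench, about 300 by 110 by 26 mm; bystander.
Not all that is in view belongs to the job. There is more than one size of the check_block; the one meant has the size given above.

How it is judged:
By the outcome, as a careful person would: the job done as asked, in the order asked, and still so for the second after the job is handed in, while the arm keeps its last pose, push and grip.
It also fails if it takes over 43 s, if anything falls off the work surface, if the arm or the gripper's body presses on something with over 40 N, if the wrist force passes 120 N, or if a joint passes its speed limit or range.

## Robot

A 6-joint arm with a two-finger parallel gripper is mounted at the origin on the work surface. World frame = base frame: x ahead of the robot, y to its left, z up, the work surface at z = 0. Lengths are in m, angles in rad, forces in N, time in s.
With the tool pointing down it reaches from about 0.425 to 0.95 m from the base axis. Payload 3.5 kg.
Tool frame: the origin (TCP) lies midway between the tips of the shut fingers; the grasp point (between the pads) lies 19 mm behind it; z points along the fingers, y is the line along which they close (so a half turn about z gives the same grasp; the last joint's range is limited). The gripper opens to 85 mm and grips with 20 to 120 N. Pads are 22 mm wide; open, the fingers measure 114 mm over their backs; the gripper's body (76 mm by 85 mm) begins 54 mm behind the grasp point. The pads swing forward as they close: fully open they stand 13 mm farther back than shut.
Start: joints at [-1.343, 0.286, 1.577, -0, 1.279, -0.15], TCP at [0.249, -0.627, 0.231] pointing down, gripper open.
Joint ranges: [-2.77, 2.77], [-0.9, 2.22], [0.21, 2.48], [-1.53, 4.67], [0.24, 2.81], [-2.84, 2.84]. Speed limits (rad/s): [2.79, 2.79, 3.14, 3.14, 3.14, 3.14].

## Interface

Orientations are given as a unit quaternion [x, y, z, w].
In Python, from plant import * gives the robot as it stands.
- The arm moves only by the tool move_arm, never from a script. Its argument "moves" is a list of rows, each a list of 3 entries, a list of its own where there are three numbers: the opening, from 0 (shut) to 1 (fully open), then the shift along the tool's x, y, z in m, then the turn, a rotation vector about the tool's x, y, z in rad. A call has exactly 10 rows; each row shifts and turns the commanded pose from where the row before left it, along the tool's axes as they then stand; what a row does not reach is not made up. A row lasts 1/12 s, in which the tool goes at most 41.7 mm and 7.16 degrees, less where a joint would pass 70% of its speed; a pose out of reach is approached as far as the arm can. A call is refused whole if a number of a shift passes 0.0417 or a number of a turn 0.125, either way. A call with a gripper value outside its range is refused whole. The fingers move at their own pace and stop on an object; "grip_force" is the grip in N (left out, the last holds). Time passes only in rows, so rows that do not move let the fingers close, or fill a call up. It gives the time, the measured TCP pose, the force, the opening and the grip force at its end, in the units of the state.
- get_state(): the state, without advancing time (a new reading comes with each control period).
- read_camera(name): name is "scene" or "side" or "wrist"; returns the picture (420x560x3 uint8, red, green, blue); there is no depth.
- camera_params(name): a dict with "fx", "fy", "cx", "cy" (pixels), "rvec" (rotation vector, rad) and "tvec" (3), from world to camera coordinates, as OpenCV has them; the wrist camera has in their place "tool_from_camera" (4x4, takes a point from camera to tool coordinates, whose origin is the TCP and whose axes are the flange's). Camera axes: x right, y down, z forward; pixel columns grow to the right and rows downward; lengths in m; the calibration is good to about 2 mm. The wrist camera is an equidistant fisheye: a pixel r from the principal point sees the ray r / f radians off the axis. A picture is of the moment at which its call begins: read the wrist's pose just before it. camera_params takes no time and is no camera call.
- sign_off(): hands the job in; it is judged then, once.
The state is a dict: "time": time; "qpos": joint angles; "dq": joint speeds; "joint_efforts": joint torques, N m; "eef_pos": TCP position; "tcp_rot": TCP orientation; "contact_force": force on the tool from outside, world axes, zero at the start; "wrist_torque": the same for the moment, N m; "opening": opening from 0.0 (shut) to 1.0 (fully open); "finger_force": force on a finger pad.
Only numpy, scipy, OpenCV 4.12 (cv2) and the standard library are available. Lean on these libraries where they do the work, as an engineer would, in place of code of your own. Each camera call takes 0.05 s, during which the arm holds its last target. There are 200 camera calls.

## Working session

There is one attempt and no reset: what is moved stays moved. The work goes in short steps, Python scripts to look and compute and a tool call to move; the robot and the scene stay as the last step left them, time stands still between calls to the robot, and variables do not carry over. Pictures are saved under pics/ and viewed, at most 10 in all, crops included, and the job is handed in when it is done.

Besides the shell and the picture viewer there is one more tool, called after "Emit:" by a JSON object that holds its "fn" and its "kwargs". move_arm: Moves the arm, as the interface text tells. Its arguments: {"type":"object","properties":{"moves":{"type":"array"},"grip_force":{"type":"number"}},"required":["moves"]}

```bash
mkdir -p pics; ls; python3 - <<'E'
from plant import *
import cv2,numpy as np
s=get_state();print(s)
ims=[]
for n in("scene","side","wrist"):
    im=read_camera(n);cv2.imwrite(f"pics/{n}0.png",im[...,::-1]);p=camera_params(n);print(n,p)
    
E
```

```text
pics
{'time': 0.0, 'qpos': array([-1.34301020e+00,  2.87177899e-01,  1.57816356e+00, -2.15792453e-06,
        1.27858076e+00, -1.50005085e-01]), 'dq': array([ 6.05367390e-04, -6.02838151e-04, -3.48796119e-04, -3.35215178e-05,
       -8.74589081e-04, -3.15473173e-04]), 'joint_efforts': array([-1.45783659e-03, -4.05985272e+01, -2.92626339e+01, -1.65835149e-04,
        5.84127454e-03, -4.54217357e-06]), 'eef_pos': array([ 0.24886229, -0.62675361,  0.22994629]), 'tcp_rot': array([ 9.82211486e-01,  1.87774438e-01, -4.63194729e-05, -1.16385687e-03]), 'contact_force': array([-0.18444527, -0.01128947, -0.23565227]), 'wrist_torque': array([0.03836615, 0.02122761, 0.02316531]), 'finger_force': 0.0, 'opening': 0.9984044987490196}
scene {'fx': 410.71591946001774, 'fy': 410.71591946001774, 'cx': 279.4487849375673, 'cy': 213.46577504385073, 'rvec': array([ 1.85862232,  1.35667386, -0.7114879 ]), 'tvec': array([-0.17300669, -0.23797217,  1.59668205])}
side {'fx': 511.21965807337193, 'fy': 511.21965807337193, 'cx': 275.07914811310064, 'cy': 210.08222253930145, 'rvec': array([ 2.15949624, -0.45431322,  0.25977105]), 'tvec': array([-0.5001584 ,  0.20986973,  1.4936222 ])}
wrist {'fx': 325.19226210127806, 'fy': 325.19226210127806, 'cx': 276.6165233006835, 'cy': 209.9083722970029, 'tool_from_camera': array([[-7.91678503e-05, -9.60402652e-01, -2.78615756e-01,
         7.04517009e-02],
       [ 9.99999993e-01, -5.03559390e-05, -1.10567589e-04,
         2.11782287e-04],
       [ 9.21594476e-05, -2.78615763e-01,  9.60402649e-01,
        -1.41765046e-01],
       [ 0.00000000e+00,  0.00000000e+00,  0.00000000e+00,
         1.00000000e+00]])}
```

View pics/scene0.png

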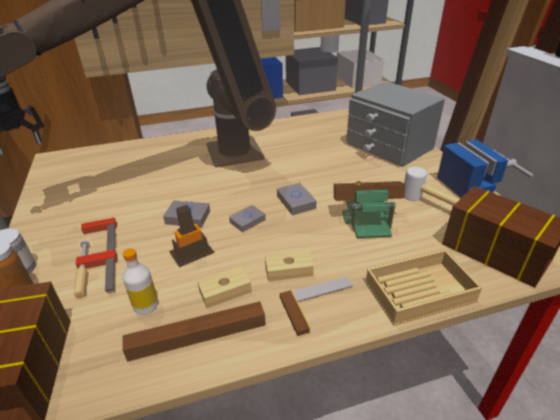

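View pics/side0.png

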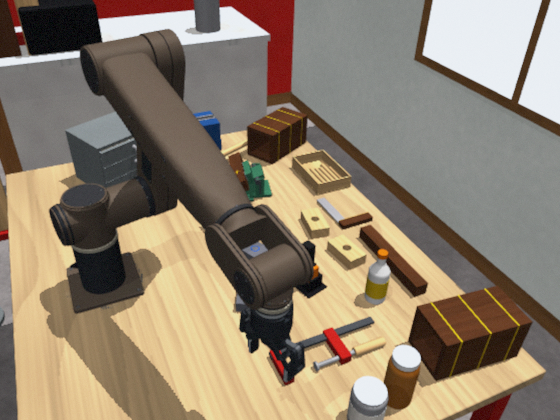

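The scene view shows the orange meter in its cradle at about (189,235) and three grey blocks at (187,213), (248,217) and (297,198). The green vice with the blank is at about (370,200).

```bash
cat > h.py <<'E'
from plant import *
import cv2,numpy as np
from scipy.spatial.transform import Rotation as R
def ray(n,uv,st=None):
    p=camera_params(n);uv=np.atleast_2d(uv).astype(float)
    x=(uv-[p['cx'],p['cy']])/[p['fx'],p['fy']]
    if n=="wrist":
        t=np.linalg.norm(x,axis=1,keepdims=True);d=np.c_[x/np.maximum(t,1e-9)*np.sin(t),np.cos(t)]
        T=p['tool_from_camera'];Rt=R.from_quat(st['tcp_rot']).as_matrix()
        return st['eef_pos']+Rt@T[:3,3],d@(Rt@T[:3,:3]).T
    M=R.from_rotvec(p['rvec']).as_matrix()
    return -M.T@p['tvec'],np.c_[x,np.ones(len(x))]@M
def onz(n,uv,z,st=None):
    o,d=ray(n,uv,st);return o+d*((z-o[2])/d[:,2:])
def rect(pts):  # minAreaRect on world xy in mm
    c,s,a=cv2.minAreaRect((pts[:,:2]*1000).astype(np.float32));return np.round(c,1),np.round(s,1),round(a,1)
E
python3 - <<'E'
from h import *
im=cv2.imread("pics/scene0.png");hsv=cv2.cvtColor(im,cv2.COLOR_BGR2HSV)
cv2.imwrite("pics/c1.png",cv2.resize(im[160:280,150:420],None,fx=2.9,fy=2.9,interpolation=cv2.INTER_CUBIC))
for uv in[(187,213),(248,217),(297,198),(189,235),(200,285),(370,200),(230,140)]:print(uv,hsv[uv[1],uv[0]],onz("scene",uv,0.025)[0].round(3))
E
```

```text
(187, 213) [15 95 70] [ 0.381 -0.227  0.025]
(248, 217) [115  69 155] [ 0.46  -0.058  0.025]
(297, 198) [131  21 136] [0.412 0.112 0.025]
(189, 235) [ 15 219 165] [ 0.489 -0.234  0.025]
(200, 285) [ 22  93 204] [ 0.691 -0.233  0.025]
(370, 200) [ 68  90 110] [0.496 0.322 0.025]
(230, 140) [14 71 54] [-0.061 -0.005  0.025]
```

View pics/c1.png

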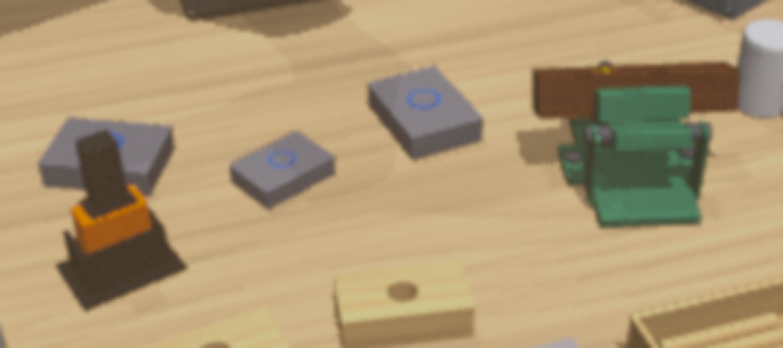

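Three blocks with blue rings are visible at crop (110,140), (282,158) and (424,100). I'll compare their top-face corners with the given size.

```bash
python3 - <<'E'
from h import *
C={'A':[(72,120),(173,126),(152,168),(46,158)],'B':[(232,170),(292,132),(334,158),(270,190)],'C':[(369,85),(435,67),(482,120),(415,138)]}
for k,c in C.items():
  for z in(.018,.025,.035):
    p=onz("scene",np.array(c)/2.9+[150,160],z)[:,:2]
    print(k,z,np.linalg.norm(p-np.roll(p,-1,0),axis=1).round(3),p.mean(0).round(3),np.linalg.norm(p.mean(0)).round(3))
# meter
im=cv2.imread("pics/scene0.png");hsv=cv2.cvtColor(im,cv2.COLOR_BGR2HSV)
for nm,uv,z in[('handle top',(97,136),.150),('housing rim',(110,205),.08),('mark',(604,67),.1),('cradle corners',(60,266),0),('',(88,308),0),('',(185,266),0)]:print(nm,onz("scene",np.array(uv)/2.9+[150,160],z).round(3))
E
```

```text
A 0.018 [0.113 0.076 0.116 0.071] [ 0.352 -0.221] 0.416
A 0.025 [0.112 0.075 0.115 0.07 ] [ 0.362 -0.221] 0.425
A 0.035 [0.111 0.074 0.113 0.069] [ 0.377 -0.222] 0.437
B 0.018 [0.088 0.067 0.082 0.054] [ 0.445 -0.056] 0.448
B 0.025 [0.087 0.066 0.081 0.053] [ 0.454 -0.058] 0.458
B 0.035 [0.086 0.065 0.08  0.053] [ 0.467 -0.061] 0.471
C 0.018 [0.084 0.118 0.079 0.116] [0.386 0.119] 0.404
C 0.025 [0.083 0.117 0.079 0.114] [0.396 0.116] 0.413
C 0.035 [0.082 0.116 0.078 0.113] [0.41  0.111] 0.425
handle top [[ 0.531 -0.235  0.15 ]]
housing rim [[ 0.541 -0.235  0.08 ]]
mark [[0.501 0.272 0.1  ]]
cradle corners [[ 0.514 -0.292  0.   ]]
 [[ 0.581 -0.272  0.   ]]
 [[ 0.552 -0.178  0.   ]]
```

The middle block B measures about 65 x 86 mm, so it is the one meant (A and C are about 75-80 x 115). The meter stands near (0.533,-0.235) with its x axis at a yaw of about 17°. I'll move above the meter.

Emit:
{"fn": "move_arm", "kwargs": {"moves": [[1, [0.0275, -0.0173, -0.0027], [0, 0, 0]], [1, [0.0275, -0.0173, -0.0027], [0, 0, 0]], [1, [0.0275, -0.0173, -0.0027], [0, 0, 0]], [1, [0.0275, -0.0173, -0.0027], [0, 0, 0]], [1, [0.0275, -0.0173, -0.0027], [0, 0, 0]], [1, [0.0275, -0.0173, -0.0027], [0, 0, 0]], [1, [0.0275, -0.0173, -0.0027], [0, 0, 0]], [1, [0.0275, -0.0173, -0.0027], [0, 0, 0]], [1, [0.0275, -0.0173, -0.0027], [0, 0, 0]], [1, [0.0275, -0.0173, -0.0027], [0, 0, 0]]]}}

```text
time: 0.98
eef_pos: [0.4413, -0.3636, 0.2581]
tcp_rot: [0.982, 0.188, -0.0, -0.0]
contact_force: [0.5, 0.2, -0.5]
opening: 0.997
finger_force: 0.0
```

Emit:
{"fn": "move_arm", "kwargs": {"moves": [[1, [0.0275, -0.0173, -0.0027], [0, 0, 0]], [1, [0.0275, -0.0173, -0.0027], [0, 0, 0]], [1, [0.0275, -0.0173, -0.0027], [0, 0, 0]], [1, [0.0275, -0.0173, -0.0027], [0, 0, 0]], [1, [0.0275, -0.0173, -0.0027], [0, 0, 0]], [1, [0, 0, 0], [0, 0, -0.12]], [1, [0, 0, 0], [0, 0, -0.12]], [1, [0, 0, 0], [0, 0, -0.12]], [1, [0, 0, 0], [0, 0, -0.12]], [1, [0, 0, 0], [0, 0, -0.12]]]}}

```text
time: 1.82
eef_pos: [0.5366, -0.2337, 0.2714]
tcp_rot: [0.881, 0.472, -0.0, -0.0]
contact_force: [-0.2, -0.8, 0.4]
opening: 1.001
finger_force: 0.0
```

Emit:
{"fn": "move_arm", "kwargs": {"moves": [[1, [0, 0, 0], [0, 0, -0.12]], [1, [0, 0, 0], [0, 0, -0.12]], [1, [0, 0, 0], [0, 0, -0.12]], [1, [0, 0, 0], [0, 0, -0.12]], [1, [0, 0, 0], [0, 0, -0.12]], [1, [0, 0, 0], [0, 0, -0.12]], [1, [0, 0, 0], [0, 0, -0.12]], [1, [0, 0, 0], [0, 0, -0.05]], [1, [0, 0, 0], [0, 0, 0]], [1, [0, 0, 0], [0, 0, 0]]]}}

```text
time: 2.65
eef_pos: [0.5365, -0.2339, 0.2715]
tcp_rot: [0.595, 0.803, -0.0, -0.0]
contact_force: [-0.8, -0.4, -0.1]
opening: 1.0
finger_force: 0.0
```

```bash
python3 - <<'E'
from h import *
s=get_state();print(s['time'],s['eef_pos'],R.from_quat(s['tcp_rot']).as_matrix().round(3),s['qpos'])
np.save("s1.npy",s,allow_pickle=True)
im=read_camera("wrist")[...,::-1];cv2.imwrite("pics/w1.png",im)
E
```

```text
2.65 [ 0.53652301 -0.23391669  0.27145769] [[-0.291  0.957 -0.001]
 [ 0.957  0.291  0.   ]
 [ 0.001 -0.    -1.   ]] [-5.84405723e-01  6.12896923e-02  1.75971082e+00  2.44353669e-05
  1.32128501e+00 -8.79853536e-01]
```

View pics/w1.png

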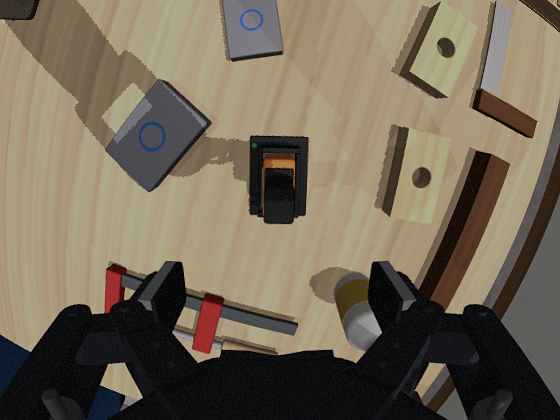

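The wrist view shows the cradle with outline (250-308, 136-216) and the handle top at about (264-294, 195-222), close to aligned. I'll measure it.

```bash
python3 - <<'E'
from h import *
s=np.load("s1.npy",allow_pickle=True).item()
im=cv2.imread("pics/w1.png");c=im[125:235,235:325]
g=cv2.cvtColor(c,cv2.COLOR_BGR2GRAY);c=cv2.convertScaleAbs(c,alpha=2.2,beta=20)
cv2.imwrite("pics/w1c.png",cv2.resize(c,None,fx=5.4,fy=5.4,interpolation=cv2.INTER_NEAREST))
Rt=R.from_quat(s['tcp_rot']).as_matrix()
m=(cv2.cvtColor(im,cv2.COLOR_BGR2GRAY)<70).astype(np.uint8);
n,l,st,_=cv2.connectedComponentsWithStats(m);k=l[210,258] or l[205,280];print(st[k])
pts=np.argwhere(l==k)[:,::-1]
print(cv2.minAreaRect(pts.astype(np.float32)))
for r in(145,160,175,205,212,218,221):
  x=np.where(m[r,240:320])[0]+240;print(r,x.min(),x.max())
E
```

```text
[ 249  136   59   88 4443]
((278.0, 179.5), (87.0, 58.0), 90.0)
145 250 307
160 250 307
175 249 306
205 250 305
212 250 305
218 264 293
221 264 292
```

View pics/w1c.png

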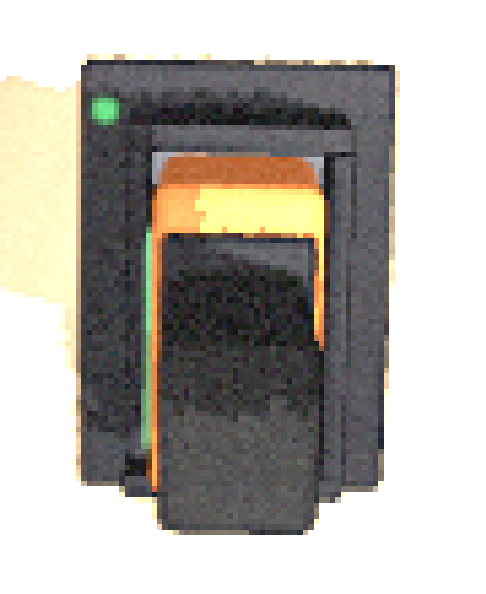

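```bash
python3 - <<'E'
from h import *
s=np.load("s1.npy",allow_pickle=True).item()
P=lambda uv,z:onz("wrist",uv,z,s)[:,:2]
h=P([(265,222.5),(293.5,222.5),(294.5,189),(265.2,189)],.150)
print('handle',(h*1000).round(1),h.mean(0)*1000,[np.linalg.norm(h[i]-h[i-1]).round(4) for i in range(4)])
b=P([(249.5,214),(306,214),(308,137),(250,136)],0.0)
for z in(0,.02,.05):
  b=P([(249.7,214),(306,214),(308,137),(250,136)],z)
  print(z,(b*1000).round(1),b.mean(0)*1000,[np.linalg.norm(b[i]-b[i-1]).round(4) for i in range(4)])
  e=b[3]-b[0],b[2]-b[1],b[1]-b[0],b[2]-b[3];print([np.degrees(np.arctan2(v[1],v[0])).round(1) for v in e])
Rt=R.from_quat(s['tcp_rot']).as_matrix();print(np.degrees(np.arctan2(Rt[1,1],Rt[0,1])))
print('in tool', Rt.T@(np.r_[h.mean(0),.15]-s['eef_pos']))
# check block: ring
im=cv2.imread("pics/w1.png");hs=cv2.cvtColor(im,cv2.COLOR_BGR2HSV)
m=cv2.inRange(hs,(100,130,40),(125,255,255));n,l,st,ct=cv2.connectedComponentsWithStats(m)
for k in range(1,n):
  if st[k,4]>25:
    x=st[k];print(x,P([(x[0]+x[2]/2,x[1]+x[3]/2)],.025).round(4))
    p=np.argwhere(l==k)[:,::-1];q=P(p,.025);print('rect',rect(q))
E
```

```text
handle [[ 531.6 -253.1]
 [ 554.9 -246. ]
 [ 546.8 -217.9]
 [ 523.6 -225. ]] [ 539.22239618 -235.49726839] [np.float64(0.0292), np.float64(0.0243), np.float64(0.0292), np.float64(0.0243)]
0 [[ 517.6 -296.8]
 [ 589.3 -275. ]
 [ 560.3 -177.5]
 [ 489.7 -197.7]] [ 539.25001337 -236.74146561] [np.float64(0.103), np.float64(0.0749), np.float64(0.1017), np.float64(0.0734)]
[np.float64(105.7), np.float64(106.6), np.float64(16.9), np.float64(16.0)]
0.02 [[ 517.6 -290.5]
 [ 585.8 -269.7]
 [ 558.2 -177. ]
 [ 491.  -196.2]] [ 538.1300925  -233.35377452] [np.float64(0.098), np.float64(0.0713), np.float64(0.0968), np.float64(0.0698)]
[np.float64(105.7), np.float64(106.6), np.float64(16.9), np.float64(16.0)]
0.05 [[ 517.5 -281.1]
 [ 580.5 -261.9]
 [ 555.  -176.2]
 [ 492.9 -194. ]] [ 536.45021119 -228.2722379 ] [np.float64(0.0905), np.float64(0.0659), np.float64(0.0894), np.float64(0.0645)]
[np.float64(105.7), np.float64(106.6), np.float64(16.9), np.float64(16.0)]
16.927573221307544
in tool [-0.00236474  0.00217363  0.1214555 ]
[240   9  23  21 125] [[ 0.4515 -0.0583]]
rect (array([451., -58.]), array([26.4, 26.1]), 64.1)
[139 122  27  29 220] [[ 0.3727 -0.2281]]
rect (array([ 371.6, -227.7]), array([35.8, 35.4]), 13.7)
[  0 336  30  61 919] [[ 0.0884 -0.8004]]
rect (array([  32.9, -838.2]), array([328.9,  75.2]), 59.3)
[ 87 386  33  34 773] [[ 0.3287 -0.7714]]
rect (array([ 329.7, -794.6]), array([171.9,  57.8]), 74.7)
```

Both fits agree: meter at (0.539,-0.2365), yaw 16.3°, and check ring B at (0.4515,-0.0583). I'll descend and grip.

Emit:
{"fn": "move_arm", "kwargs": {"moves": [[1, [-0.0033, 0.0019, 0.0], [0, 0, 0.01]], [1, [0, 0, 0.025], [0, 0, 0]], [1, [0, 0, 0.025], [0, 0, 0]], [1, [0, 0, 0.025], [0, 0, 0]], [1, [0, 0, 0.025], [0, 0, 0]], [1, [0, 0, 0.02], [0, 0, 0]], [1, [0, 0, 0.02], [0, 0, 0]], [1, [0, 0, 0.015], [0, 0, 0]], [1, [0, 0, 0.0095], [0, 0, 0]], [1, [0, 0, 0], [0, 0, 0]]], "grip_force": 50}}

```text
time: 3.53
eef_pos: [0.5382, -0.2358, 0.1046]
tcp_rot: [0.599, 0.801, -0.0, -0.002]
contact_force: [-0.9, 0.1, -1.1]
opening: 0.999
finger_force: 0.0
```

Emit:
{"fn": "move_arm", "kwargs": {"moves": [[0.6, [0, 0, 0], [0, 0, 0]], [0.5, [0, 0, 0], [0, 0, 0]], [0.4, [0, 0, 0], [0, 0, 0]], [0.3, [0, 0, 0], [0, 0, 0]], [0.2, [0, 0, 0], [0, 0, 0]], [0.1, [0, 0, 0], [0, 0, 0]], [0, [0, 0, 0], [0, 0, 0]], [0, [0, 0, 0], [0, 0, 0]], [0, [0, 0, 0], [0, 0, 0]], [0, [0, 0, 0], [0, 0, 0]]]}}

```text
time: 4.37
eef_pos: [0.5399, -0.237, 0.1085]
tcp_rot: [0.599, 0.801, -0.0, 0.001]
contact_force: [-1.6, -0.8, 5.2]
opening: 0.3
finger_force: 49.5
```

```bash
python3 - <<'E'
from h import *
s=get_state();print(s)
E
```

```text
{'time': 4.3667, 'qpos': array([-5.85501640e-01,  2.30764284e-01,  1.88366015e+00, -2.82583593e-04,
        1.02572144e+00, -8.72452125e-01]), 'dq': array([ 0.00144579, -0.00068662, -0.00026087,  0.00029608,  0.0008231 ,
       -0.00071609]), 'joint_efforts': array([ 2.03893287e-01, -3.19715559e+01, -2.39488024e+01,  1.51846823e-01,
       -3.25208930e-01, -6.42598661e-04]), 'eef_pos': array([ 0.53994838, -0.23702531,  0.10850446]), 'tcp_rot': array([ 5.98677935e-01,  8.00989508e-01, -7.98847479e-05,  7.29053578e-04]), 'contact_force': array([-1.5660636 , -0.75620613,  5.24550826]), 'wrist_torque': array([0.04407726, 0.31796687, 0.01651097]), 'finger_force': 49.514315128326416, 'opening': 0.2997574611934162}
```

Emit:
{"fn": "move_arm", "kwargs": {"moves": [[0, [0, 0, -0.005], [0, 0, 0]], [0, [0, 0, -0.01], [0, 0, 0]], [0, [0, 0, -0.01], [0, 0, 0]], [0, [0, 0, -0.01], [0, 0, 0]], [0, [0, 0, -0.015], [0, 0, 0]], [0, [0, 0, -0.015], [0, 0, 0]], [0, [0, 0, -0.02], [0, 0, 0]], [0, [0, 0, -0.015], [0, 0, 0]], [0, [0, 0, 0], [0, 0, 0]], [0, [0, 0, 0], [0, 0, 0]]]}}

```text
time: 5.2
eef_pos: [0.5401, -0.2369, 0.2089]
tcp_rot: [0.599, 0.801, 0.0, 0.002]
contact_force: [-0.6, 0.3, -2.4]
opening: 0.299
finger_force: 49.3
```

```bash
python3 - <<'E'
from h import *
for i in range(2):
  s=get_state();print(s['eef_pos'],s['contact_force'],s['wrist_torque'],s['opening'],s['finger_force'])
Rt=R.from_quat(s['tcp_rot']).as_matrix();print(Rt.round(4))
print(Rt.T@(np.array([.4515,-.0583,0])-s['eef_pos']))
im=read_camera("side")[...,::-1];im2=read_camera("wrist")[...,::-1]
cv2.imwrite("pics/sd2.png",im);cv2.imwrite("pics/w2.png",im2)
cv2.imwrite("pics/lift.png",np.hstack([cv2.resize(im[140:320,180:380],None,fx=2,fy=2),cv2.resize(im2[90:270,180:380],None,fx=2,fy=2)]))
E
```

```text
[ 0.5400968  -0.23694066  0.20892424] [-0.58661886  0.25804113 -2.42820834] [ 0.00767706  0.0305412  -0.01332571] 0.2991278887103568 49.25674259662628
[ 0.5400968  -0.23694066  0.20892424] [-0.58661886  0.25804113 -2.42820834] [ 0.00767706  0.0305412  -0.01332571] 0.2991278887103568 49.25674259662628
[[-0.2831  0.9591  0.0027]
 [ 0.9591  0.2831 -0.0017]
 [-0.0024  0.0021 -1.    ]]
[ 0.19691368 -0.03482888  0.20838227]
```

View pics/lift.png

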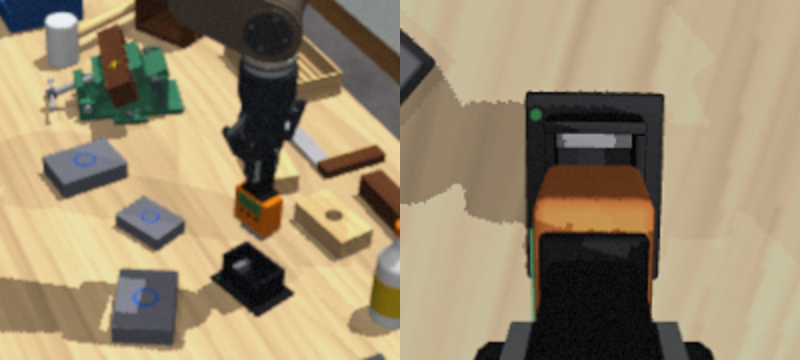

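The meter is lifted clear; the side view shows the yellow cross on the blank. Next the check block.

Emit:
{"fn": "move_arm", "kwargs": {"moves": [[0, [0.024, -0.0044, 0.005], [0, 0, 0]], [0, [0.025, -0.0044, 0.005], [0, 0, 0]], [0, [0.025, -0.0044, 0.005], [0, 0, 0]], [0, [0.025, -0.0044, 0.005], [0, 0, 0]], [0, [0.025, -0.0044, 0.005], [0, 0, 0]], [0, [0.025, -0.0044, 0.005], [0, 0, 0]], [0, [0.024, -0.0044, 0.01], [0, 0, 0]], [0, [0.024, -0.004, 0.01], [0, 0, 0]], [0, [0, 0, 0.015], [0, 0, 0]], [0, [0, 0, 0], [0, 0, 0]]]}}

```text
time: 6.13
eef_pos: [0.4467, -0.0554, 0.1379]
tcp_rot: [0.598, 0.802, -0.001, -0.004]
contact_force: [-0.2, -0.8, -2.4]
opening: 0.299
finger_force: 49.5
```

```bash
python3 - <<'E'
from h import *
s=get_state();print(s['time'],s['eef_pos'],s['contact_force'])
Rt=R.from_quat(s['tcp_rot']).as_matrix();print(Rt.round(4))
print('toring',Rt.T@(np.array([.4515,-.0583,.1255])-s['eef_pos']))
im=read_camera("side")[...,::-1];sc=read_camera("scene")[...,::-1]
def yel(im,n):
  hs=cv2.cvtColor(im,cv2.COLOR_BGR2HSV);m=cv2.inRange(hs,(20,100,90),(34,255,255))
  k,l,st,ct=cv2.connectedComponentsWithStats(m)
  for i in range(1,k):
    if st[i,4]>3:
      p=onz(n,ct[i],.1)[0]
      if abs(p[0]-.5)<.12 and abs(p[1]-.27)<.15: print(n,st[i],ct[i].round(1),p.round(3))
yel(im,'side');yel(sc,'scene')
cv2.imwrite("pics/v3.png",np.hstack([cv2.resize(im[135:215,190:300],(396,288),interpolation=cv2.INTER_CUBIC),cv2.resize(sc[165:245,320:420],(360,288),interpolation=cv2.INTER_CUBIC)]))
cv2.imwrite("pics/sd3.png",im);cv2.imwrite("pics/sc3.png",sc)
E
```

```text
6.1333 [ 0.44672058 -0.05538148  0.13791747] [-0.21861799 -0.82688158 -2.41907834]
[[-0.2849  0.9585 -0.0082]
 [ 0.9586  0.2849  0.0029]
 [ 0.0051 -0.0071 -1.    ]]
toring [-0.00422266  0.00383731  0.01236925]
side [236 171   3   3   6] [236.8 171.7] [0.521 0.273 0.1  ]
scene [358 183   2   2   4] [358.5 183.5] [0.504 0.271 0.1  ]
```

View pics/v3.png

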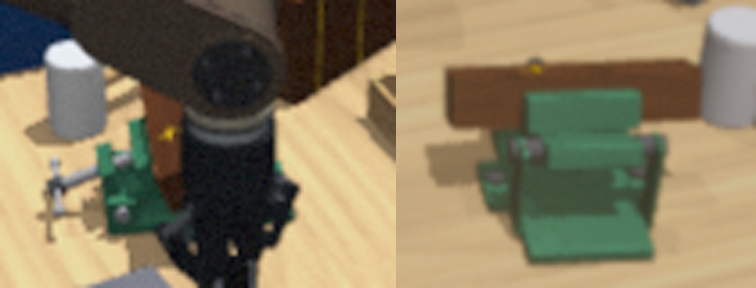

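Emit:
{"fn": "move_arm", "kwargs": {"moves": [[0, [-0.002, 0.0025, 0.0], [0, 0, 0]], [0, [-0.002, 0.002, 0.0], [0, 0, 0]], [0, [0, 0, 0.004], [0, 0, 0]], [0, [0, 0, 0.003], [0, 0, 0]], [0, [0, 0, 0], [0, 0, 0]], [0, [0, 0, 0], [0, 0, 0]], [0, [0, 0, 0], [0, 0, 0]], [0, [0, 0, 0], [0, 0, 0]], [0, [0, 0, 0], [0, 0, 0]], [0, [0, 0, 0], [0, 0, 0]]]}}

```text
time: 7.07
eef_pos: [0.4558, -0.0601, 0.1355]
tcp_rot: [0.599, 0.801, 0.0, 0.0]
contact_force: [-0.2, 0.0, -2.2]
opening: 0.299
finger_force: 49.6
```

```bash
python3 - <<'E'
from h import *
s=get_state();print(s['time'],s['eef_pos'],s['contact_force'])
Rt=R.from_quat(s['tcp_rot']).as_matrix();print(Rt.round(4))
print('toring',Rt.T@(np.array([.4525,-.058,.1255])-s['eef_pos']))
E
```

```text
7.0667 [ 0.45583428 -0.06006617  0.13545332] [-0.17469883  0.01235732 -2.15018938]
[[-2.831e-01  9.591e-01  3.000e-04]
 [ 9.591e-01  2.831e-01 -0.000e+00]
 [-1.000e-04  2.000e-04 -1.000e+00]]
toring [ 0.00292666 -0.00261523  0.0099524 ]
```

Emit:
{"fn": "move_arm", "kwargs": {"moves": [[0, [0.003, -0.0026, 0.0], [0, 0, 0]], [0, [0, 0, 0.003], [0, 0, 0]], [0, [0, 0, 0.003], [0, 0, 0]], [0, [0, 0, 0.002], [0, 0, 0]], [0, [0, 0, 0.002], [0, 0, 0]], [0, [0, 0, 0.002], [0, 0, 0]], [0, [0, 0, 0], [0, 0, 0]], [0, [0, 0, 0], [0, 0, 0]], [0, [0, 0, 0], [0, 0, 0]], [0, [0, 0, 0], [0, 0, 0]]]}}

```text
time: 7.9
eef_pos: [0.4525, -0.058, 0.1235]
tcp_rot: [0.599, 0.801, -0.0, -0.0]
contact_force: [-1.1, -0.3, 0.6]
opening: 0.3
finger_force: 49.8
```

```bash
python3 - <<'E'
from h import *
s=get_state();print(s['time'],s['eef_pos'],s['contact_force'],s['wrist_torque'])
im=read_camera("side")[...,::-1];cv2.imwrite("pics/sd4.png",im)
s=get_state();print(s['time'],s['eef_pos'],s['contact_force'],s['wrist_torque'])
E
```

```text
7.9 [ 0.45246949 -0.05795098  0.12353003] [-1.14449683 -0.25161285  0.57086944] [0.13217744 0.28507543 0.07375391]
7.95 [ 0.45250845 -0.05797666  0.12353902] [-1.45660859  0.59767897  0.62715277] [0.12091822 0.33543376 0.00426734]
```

Emit:
{"fn": "move_arm", "kwargs": {"moves": [[0, [0, 0, 0.0013], [0, 0, 0]], [0, [0, 0, 0.001], [0, 0, 0]], [0, [0, 0, 0], [0, 0, 0]], [0, [0, 0, 0], [0, 0, 0]], [0, [0, 0, 0], [0, 0, 0]], [0, [0, 0, 0], [0, 0, 0]], [0, [0, 0, 0], [0, 0, 0]], [0, [0, 0, 0], [0, 0, 0]], [0, [0, 0, 0], [0, 0, 0]], [0, [0, 0, 0], [0, 0, 0]]]}}

```text
time: 8.78
eef_pos: [0.4526, -0.058, 0.1211]
tcp_rot: [0.599, 0.801, 0.0, 0.0]
contact_force: [-0.2, 0.4, 2.1]
opening: 0.296
finger_force: 50.0
```

```bash
python3 - <<'E'
from h import *
F=[]
s=get_state();print(s['time'],s['eef_pos'],s['contact_force'],s['wrist_torque'])
for i in range(4):
  read_camera("scene");F.append(get_state()['contact_force'])
print(np.mean(F,0))
E
```

```text
8.7833 [ 0.452584   -0.05797924  0.12110685] [-0.17494663  0.41920514  2.0524889 ] [0.15146592 0.083811   0.02357216]
[-0.54376258  0.12627433  1.27778891]
```

Emit:
{"fn": "move_arm", "kwargs": {"moves": [[0, [0, 0, 0], [0, 0, 0]], [0, [0, 0, 0], [0, 0, 0]], [0, [0, 0, 0], [0, 0, 0]], [0, [0, 0, 0], [0, 0, 0]], [0, [0, 0, 0], [0, 0, 0]], [0, [0, 0, 0], [0, 0, 0]], [0, [0, 0, -0.003], [0, 0, 0]], [0, [0, 0, -0.003], [0, 0, 0]], [0, [0, 0, -0.01], [0, 0, 0]], [0, [0, 0, -0.03], [0, 0, 0]]]}}

```text
time: 9.82
eef_pos: [0.4486, -0.0567, 0.1628]
tcp_rot: [0.599, 0.801, -0.002, -0.006]
contact_force: [0.1, -0.6, -2.7]
opening: 0.295
finger_force: 49.7
```

Emit:
{"fn": "move_arm", "kwargs": {"moves": [[0, [0, 0, -0.03], [0, 0, 0]], [0, [0, 0, -0.04], [0, 0, 0]], [0, [0.01, 0, -0.035], [0, 0, 0]], [0, [0.03, 0.007, -0.02], [0, 0, 0]], [0, [0.03, 0.008, -0.005], [0, 0, 0]], [0, [0.03, 0.01, 0], [0, 0, 0]], [0, [0.03, 0.01, 0], [0, 0, 0]], [0, [0.03, 0.01, 0], [0, 0, 0]], [0, [0.03, 0.01, 0], [0, 0, 0]], [0, [0.01, 0.0, 0], [0, 0, 0]]]}}

```text
time: 10.65
eef_pos: [0.4478, 0.1527, 0.2971]
tcp_rot: [0.597, 0.802, 0.0, -0.001]
contact_force: [0.4, -0.4, -1.7]
opening: 0.296
finger_force: 49.9
```

Emit:
{"fn": "move_arm", "kwargs": {"moves": [[0, [0, 0, 0], [0, 0, 0]], [0, [0, 0, 0], [0, 0, 0]], [0, [0, 0, 0], [0, 0, 0]], [0, [0, 0, 0], [0, 0, 0]], [0, [0, 0, 0], [0, 0, 0]], [0, [0, 0, 0], [0, 0, 0]], [0, [0, 0, 0], [0, 0, 0]], [0, [0, 0, 0], [0, 0, 0]], [0, [0, 0, 0], [0, 0, 0]], [0, [0, 0, 0], [0, 0, 0]]]}}

```text
time: 11.48
eef_pos: [0.4486, 0.1493, 0.297]
tcp_rot: [0.599, 0.801, -0.0, -0.0]
contact_force: [-0.1, 0.2, -2.7]
opening: 0.296
finger_force: 49.9
```

```bash
python3 - <<'E'
from h import *
s=get_state();print(s['time'],s['eef_pos'],s['contact_force'],s['wrist_torque'])
np.save("s5.npy",s,allow_pickle=True)
im=read_camera("wrist")[...,::-1];cv2.imwrite("pics/w5.png",im)
s=get_state();print(s['eef_pos'])
im=read_camera("side")[...,::-1];cv2.imwrite("pics/sd5.png",im)
E
```

```text
11.4833 [0.44859472 0.1493466  0.29702226] [-0.06556885  0.1501991  -2.71906122] [-0.01162503 -0.03700624  0.01729223]
[0.44858959 0.14939702 0.29700798]
```

View pics/w5.png

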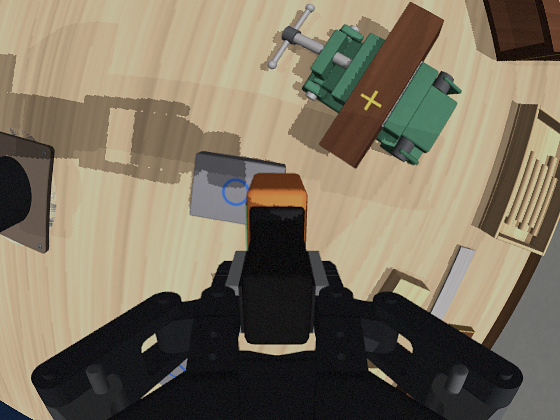

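The wrist view shows the cross at (371,100) and the walnut top face, with long edges (320,147)-(408,3) and (357,167)-(443,20). I'll take closer crops of this and the side view.

```bash
python3 - <<'E'
from h import *
w=cv2.imread("pics/w5.png");a=cv2.imread("pics/sd2.png")
cv2.imwrite("pics/cmp.png",np.hstack([cv2.resize(w[0:180,300:460],(480,540),interpolation=cv2.INTER_CUBIC),cv2.resize(cv2.convertScaleAbs(a[145:200,221:253],alpha=1.5),(314,540),interpolation=cv2.INTER_CUBIC)]))
for n in("side","scene"):print(n,ray(n,[0,0])[0])
def tri(*rs):
  A=np.zeros((3,3));b=np.zeros(3)
  for o,d in rs:
    d=d[0]/np.linalg.norm(d[0]);P=np.eye(3)-np.outer(d,d);A+=P;b+=P@o
  x=np.linalg.solve(A,b);return x,[np.linalg.norm((np.eye(3)-np.outer(d[0],d[0])/(d[0]@d[0]))@(x-o)).round(4) for o,d in rs]
s=np.load("s5.npy",allow_pickle=True).item()
hs=cv2.cvtColor(w,cv2.COLOR_BGR2HSV);m=cv2.inRange(hs,(20,120,110),(34,255,255))[80:120,350:395]
y,x=np.nonzero(m);c=(x.mean()+350,y.mean()+80);print(c,len(x),x.min(),x.max(),y.min(),y.max())
for nm in("sd2","sd5"):
  b=cv2.cvtColor(cv2.imread(f"pics/{nm}.png"),cv2.COLOR_BGR2HSV)
  mm=cv2.inRange(b,(18,110,90),(34,255,255))[160:185,225:250];yy,xx=np.nonzero(mm)
  if len(xx):
    q=(xx.mean()+225,yy.mean()+160);print(nm,q,len(xx),tri(ray("wrist",c,s),ray("side",q)))
E
```

```text
side [-0.01239823 -1.19020721  1.05278872]
scene [ 1.42049311 -0.24127777  0.74829139]
(np.float64(370.5838926174497), np.float64(100.16778523489933)) 149 10 31 10 30
sd2 (np.float64(236.0), np.float64(171.76923076923077)) 13 (array([0.51535085, 0.26513576, 0.1055718 ]), [np.float64(0.0), np.float64(0.0)])
sd5 (np.float64(236.0), np.float64(171.76923076923077)) 13 (array([0.51535085, 0.26513576, 0.1055718 ]), [np.float64(0.0), np.float64(0.0)])
```

View pics/cmp.png

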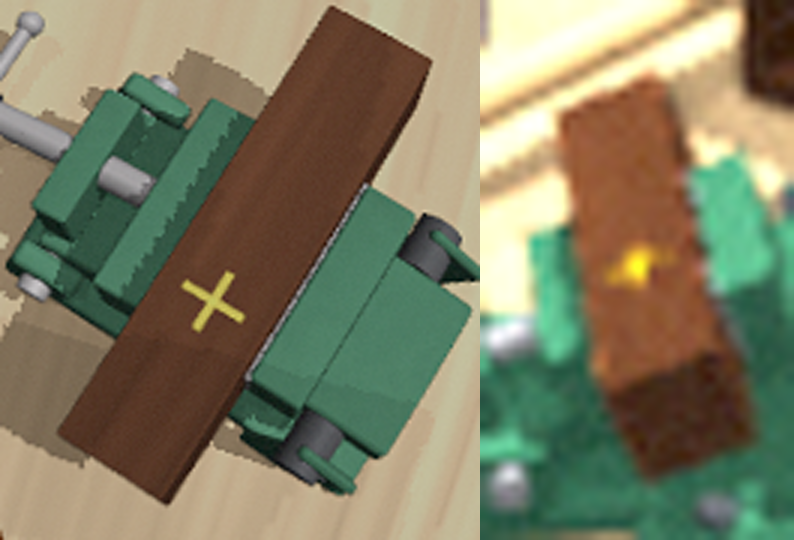

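```bash
python3 - <<'E'
from h import *
s=np.load("s5.npy",allow_pickle=True).item()
W=lambda x,y:ray("wrist",(x/3+299.67,y/3-.33),s)   # resize centre shift
S=lambda x,y:ray("side",((x-480)/9.81+220.55,y/9.81+144.55))
def tri(r1,r2):
  A=np.zeros((3,3));b=np.zeros(3);ds=[]
  for o,d in (r1,r2):
    d=d[0]/np.linalg.norm(d[0]);P=np.eye(3)-np.outer(d,d);A+=P;b+=P@o;ds.append((o,P))
  x=np.linalg.solve(A,b);return x,np.linalg.norm(ds[0][1]@(x-ds[0][0]))*2
C={}
for k,a,b in[('FL',(332,7),(563,122)),('FR',(431,62),(658,78)),('NR',(165,502),(715,348)),('NL',(58,431),(603,392)),('M',(213,301),(636,267))]:
  C[k],e=tri(W(*a),S(*b));print(k,C[k].round(4),round(e,4))
d=C['FL']-C['NL'],C['FR']-C['NR'],C['NR']-C['NL'],C['FR']-C['FL']
for v in d:print(np.linalg.norm(v).round(4),'az',np.degrees(np.arctan2(v[1],v[0])).round(2),'el',np.degrees(np.arcsin(v[2]/np.linalg.norm(v))).round(2))
# wrist-only: edge azimuths on z plane
for z in(.09,.105):
  on=lambda x,y,z:(lambda o,d:o+d[0]*(z-o[2])/d[0][2])(*W(x,y))
  l=on(332,7,z)-on(58,431,z);print('L az',np.degrees(np.arctan2(l[1],l[0])),np.linalg.norm(l))
for az in(72,74,76):
  g=np.array([np.cos(np.radians(az)),np.sin(np.radians(az)),0]);e=np.array([g[1],-g[0],0])
  p0=(C['NL']+C['NR'])/2;q=[]
  for c in[(603,392),(715,348),(755,440),(655,482)]:
    o,dd=S(*c);dd=dd[0];x=o+dd*((p0-o)@g)/(dd@g);q.append([(x-p0)@e,x[2]])
  q=np.array(q);dif=np.roll(q,-1,0)-q
  print(az,(q*1000).round(1).tolist(),np.linalg.norm(dif,axis=1).round(4),np.degrees(np.arctan2(dif[:,1],dif[:,0])).round(1))
E
```

```text
FL [0.535  0.3978 0.0901] 0.0044
FR [0.5712 0.3859 0.108 ] 0.0017
NR [0.5192 0.1931 0.1124] 0.0
NL [0.4798 0.2041 0.097 ] 0.0028
M [0.5163 0.2653 0.105 ] 0.0014
0.2015 az 74.09 el -1.95
0.1997 az 74.92 el -1.26
0.0437 az -15.62 el 20.62
0.042 az -18.27 el 25.14
L az 74.61136790858308 0.2012025883080916
L az 74.61136790858306 0.19254961499745
72 [[-19.0, 96.7], [20.4, 112.9], [33.9, 73.8], [-1.7, 57.9]] [0.0426 0.0414 0.0391 0.0425] [  22.4  -70.9 -155.9  114. ]
74 [[-19.1, 97.1], [20.4, 112.5], [34.0, 73.0], [-1.7, 57.9]] [0.0424 0.0417 0.0388 0.0429] [  21.2  -71.  -157.1  113.8]
76 [[-19.1, 97.6], [20.5, 112.0], [34.1, 72.2], [-1.7, 57.9]] [0.0422 0.0421 0.0386 0.0433] [  20.   -71.1 -158.3  113.7]
```

The two views agree: mark at about (0.516,0.2655,0.1045), grain azimuth 74.5° and tilt about 21.8°. I'll compute a hover pose with the meter set back 65 mm along the grain so the cross stays visible.

```bash
cat >> h.py <<'E'
def goal(M,az,t,back,h):
    az,t=np.radians([az,t]);g=np.array([np.cos(az),np.sin(az),0]);e=np.array([g[1],-g[0],0]);z=np.array([0,0,1.])
    n=z*np.cos(t)-e*np.sin(t);y=e*np.cos(t)+z*np.sin(t)
    return np.asarray(M)+n*h-g*back,np.c_[g,y,-n]
def delta(p,G):
    s=get_state();Rt=R.from_quat(s['tcp_rot']).as_matrix()
    print('t',s['time'],'shift(now axes)',(Rt.T@(p-s['eef_pos'])).round(4),'shift(goal axes)',(G.T@(p-s['eef_pos'])).round(4),'rotvec',R.from_matrix(Rt.T@G).as_rotvec().round(4),'F',s['contact_force'].round(2),'ftool',(Rt.T@s['contact_force']).round(2),'pos',s['eef_pos'].round(4),'q',s['qpos'].round(2))
E
python3 - <<'E'
from h import *
p,G=goal([.5163,.2655,.1045],74.5,21.8,.065,.1008+.05);print(p);delta(p,G)
E
```

```text
[0.44496401 0.21782998 0.24451566]
t 11.5833 shift(now axes) [0.0666 0.0159 0.0525] shift(goal axes) [ 0.0649 -0.0397  0.0407] rotvec [-0.3706 -0.1061  0.5507] F [ 0.04 -0.24 -2.66] ftool [-0.24 -0.03  2.66] pos [0.4486 0.1495 0.297 ] q [ 0.11 -0.22  1.98  0.    1.38 -0.18]
```

Emit:
{"fn": "move_arm", "kwargs": {"moves": [[0, [0, 0, 0], [-0.0618, -0.0177, 0.0918]], [0, [0, 0, 0], [-0.0618, -0.0177, 0.0918]], [0, [0, 0, 0], [-0.0618, -0.0177, 0.0918]], [0, [0, 0, 0], [-0.0618, -0.0177, 0.0918]], [0, [0, 0, 0], [-0.0618, -0.0177, 0.0918]], [0, [0, 0, 0], [-0.0618, -0.0177, 0.0918]], [0, [0.02, -0.013, 0.005], [0, 0, 0]], [0, [0.02, -0.013, 0.01], [0, 0, 0]], [0, [0.015, -0.01, 0.01], [0, 0, 0]], [0, [0.01, -0.004, 0.01], [0, 0, 0]]]}}

```text
time: 12.42
eef_pos: [0.4414, 0.22, 0.2485]
tcp_rot: [0.781, 0.595, 0.114, 0.15]
contact_force: [-0.7, -0.3, -2.5]
opening: 0.3
finger_force: 50.0
```

Emit:
{"fn": "move_arm", "kwargs": {"moves": [[0, [0, 0, 0.005], [0, 0, 0]], [0, [0, 0, 0], [0, 0, 0]], [0, [0, 0, 0], [0, 0, 0]], [0, [0, 0, 0], [0, 0, 0]], [0, [0, 0, 0], [0, 0, 0]], [0, [0, 0, 0], [0, 0, 0]], [0, [0, 0, 0], [0, 0, 0]], [0, [0, 0, 0], [0, 0, 0]], [0, [0, 0, 0], [0, 0, 0]], [0, [0, 0, 0], [0, 0, 0]]]}}

```text
time: 13.25
eef_pos: [0.4445, 0.218, 0.2451]
tcp_rot: [0.782, 0.594, 0.115, 0.151]
contact_force: [-0.6, 1.0, -2.0]
opening: 0.299
finger_force: 50.0
```

```bash
python3 - <<'E'
from h import *
p,G=goal([.5163,.2655,.1045],74.5,21.8,.065,.1008+.05);delta(p,G)
s=get_state();np.save("s6.npy",s,allow_pickle=True)
im=read_camera("wrist")[...,::-1];cv2.imwrite("pics/w6.png",im)
E
```

```text
t 13.25 shift(now axes) [-0.      0.0002  0.0007] shift(goal axes) [-0.      0.0002  0.0007] rotvec [ 0.0004  0.     -0.0002] F [-0.61  1.04 -2.  ] ftool [ 0.84 -1.55  1.53] pos [0.4445 0.218  0.2451] q [ 0.36 -0.28  2.15 -0.27  0.97  0.75]
```

View pics/w6.png

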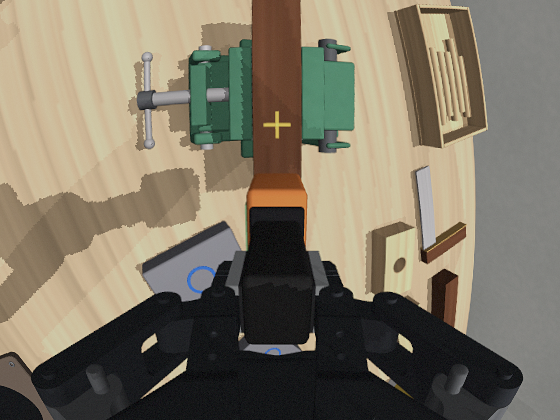

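Square view: cross at (277,125), blank edges at about columns 252 and 301, symmetric and parallel to the tool x axis.

```bash
python3 - <<'E'
from h import *
s=np.load("s6.npy",allow_pickle=True).item();Rt=R.from_quat(s['tcp_rot']).as_matrix()
im=cv2.imread("pics/w6.png");hs=cv2.cvtColor(im,cv2.COLOR_BGR2HSV)
m=cv2.inRange(hs,(20,110,100),(34,255,255))[105:145,258:296];y,x=np.nonzero(m);c=(x.min()+x.max())/2+258,(y.min()+y.max())/2+105
print('cross',c,x.mean()+258,y.mean()+105,np.ptp(x),np.ptp(y))
br=cv2.inRange(hs,(0,90,20),(14,255,140))
L=[];Rr=[]
for r in list(range(100,175,5)):
  q=np.where(br[r,235:320])[0]+235
  L.append((q.min()-.5,r));Rr.append((q.max()+.5,r))
print(L[::4],Rr[::4])
def onp(uv,z):
  o,d=ray("wrist",uv,s);o=Rt.T@(o-s['eef_pos']);d=d@Rt;return o+d*((z-o[2])/d[:,2:])
for z in(.146,.151,.156):
  l=onp(L,z);r=onp(Rr,z);k=onp([c],z)[0]
  fl=np.polyfit(l[:,0],l[:,1],1);fr=np.polyfit(r[:,0],r[:,1],1)
  print(z,'cross',k.round(4),'edges@cross',np.polyval(fl,k[0]).round(4),np.polyval(fr,k[0]).round(4),'slopes deg',np.degrees([fl[0],fr[0]]).round(2))
def P(o,d):d=d/np.linalg.norm(d);return o,np.eye(3)-np.outer(d,d)
s5=np.load("s5.npy",allow_pickle=True).item()
V=[ray("wrist",c,s),ray("wrist",(370.6,100.2),s5),ray("side",(236.2,171.9))]
for sel in([0,1],[0,2],[0,1,2]):
  A=0;b=0
  for i in sel:
    o,Q=P(V[i][0],V[i][1][0]);A=A+Q;b=b+Q@o
  X=np.linalg.solve(A,b);print(sel,X.round(4),'tool',(Rt.T@(X-s['eef_pos'])).round(4))
E
```

```text
cross (np.float64(276.5), np.float64(124.5)) 276.5735294117647 124.29411764705883 27 27
[(np.float64(251.5), 100), (np.float64(252.5), 120), (np.float64(252.5), 140), (np.float64(252.5), 160)] [(np.float64(300.5), 100), (np.float64(301.5), 120), (np.float64(301.5), 140), (np.float64(300.5), 160)]
0.146 cross [ 0.0648 -0.0006  0.146 ] edges@cross -0.0217 0.0209 slopes deg [-0.28 -0.26]
0.151 cross [ 0.0647 -0.0006  0.151 ] edges@cross -0.0221 0.0213 slopes deg [-0.28 -0.26]
0.156 cross [ 0.0646 -0.0006  0.156 ] edges@cross -0.0224 0.0216 slopes deg [-0.28 -0.26]
[0, 1] [0.5159 0.2653 0.1034] tool [ 0.0646 -0.0006  0.1524]
[0, 2] [0.5158 0.2654 0.1046] tool [ 0.0647 -0.0002  0.1513]
[0, 1, 2] [0.5157 0.2652 0.1046] tool [ 0.0646 -0.0003  0.1512]
```

Emit:
{"fn": "move_arm", "kwargs": {"moves": [[0, [0.02, 0, 0], [0, 0, 0]], [0, [0.02, 0, 0], [0, 0, 0]], [0, [0.02, 0, 0.005], [0, 0, 0]], [0, [0.0047, -0.0004, 0.01], [0, 0, 0]], [0, [0, 0, 0.015], [0, 0, 0]], [0, [0, 0, 0.01], [0, 0, 0]], [0, [0, 0, 0], [0, 0, 0]], [0, [0, 0, 0], [0, 0, 0]], [0, [0, 0, 0], [0, 0, 0]], [0, [0, 0, 0], [0, 0, 0]]]}}

```text
time: 14.13
eef_pos: [0.4761, 0.2764, 0.2088]
tcp_rot: [0.782, 0.594, 0.115, 0.151]
contact_force: [0.5, 0.2, -1.6]
opening: 0.295
finger_force: 49.9
```

```bash
cat > f.py <<'E'
from h import *
p,G=goal([.5158,.2652,.1042],74.5,21.8,0,.1008);delta(p,G)
F=[]
for i in range(5):
  read_camera("side");F.append(get_state()['contact_force'])
print('mean ftool',(G.T@np.mean(F,0)).round(2));delta(p,G)
E
python3 f.py
```

```text
t 14.1333 shift(now axes) [-0.0002 -0.0005  0.0116] shift(goal axes) [-0.0002 -0.0005  0.0116] rotvec [ 0.0016 -0.0007 -0.0007] F [ 0.53  0.21 -1.61] ftool [ 0.34 -0.18  1.66] pos [0.4761 0.2764 0.2088] q [ 0.45 -0.09  2.06 -0.32  0.9   0.89]
mean ftool [ 0.2  -0.77  1.94]
t 14.3833 shift(now axes) [-0.0003 -0.0001  0.0113] shift(goal axes) [-0.0003 -0.0001  0.0113] rotvec [ 0.001  -0.0005 -0.0003] F [-0.13  0.41 -1.41] ftool [ 0.36 -0.74  1.23] pos [0.4759 0.2766 0.2083] q [ 0.45 -0.09  2.06 -0.32  0.9   0.89]
```

Emit:
{"fn": "move_arm", "kwargs": {"moves": [[0, [0, 0, 0.003], [0, 0, 0]], [0, [0, 0, 0.003], [0, 0, 0]], [0, [0, 0, 0.002], [0, 0, 0]], [0, [0, 0, 0.002], [0, 0, 0]], [0, [0, 0, 0.0015], [0, 0, 0]], [0, [0, 0, 0.0015], [0, 0, 0]], [0, [0, 0, 0], [0, 0, 0]], [0, [0, 0, 0], [0, 0, 0]], [0, [0, 0, 0], [0, 0, 0]], [0, [0, 0, 0], [0, 0, 0]]]}}

```text
time: 15.22
eef_pos: [0.4805, 0.2753, 0.1959]
tcp_rot: [0.782, 0.594, 0.115, 0.151]
contact_force: [-1.6, 1.1, 0.3]
opening: 0.302
finger_force: 50.3
```

```bash
python3 f.py
```

```text
t 15.2167 shift(now axes) [-0.0003  0.0001 -0.002 ] shift(goal axes) [-0.0003  0.0001 -0.002 ] rotvec [ 0.0005 -0.0001 -0.0001] F [-1.6   1.14  0.27] ftool [ 0.67 -1.61 -0.93] pos [0.4805 0.2753 0.1959] q [ 0.45 -0.07  2.06 -0.32  0.88  0.89]
mean ftool [-0.78 -1.43 -1.1 ]
t 15.4667 shift(now axes) [-0.0003  0.0001 -0.0021] shift(goal axes) [-0.0003  0.0001 -0.0021] rotvec [ 0.0006 -0.0001 -0.0001] F [-1.27 -0.65  0.7 ] ftool [-0.96 -0.72 -1.04] pos [0.4805 0.2753 0.1958] q [ 0.45 -0.07  2.07 -0.32  0.88  0.89]
```

Emit:
{"fn": "move_arm", "kwargs": {"moves": [[0, [0, 0, 0.0007], [0, 0, 0]], [0, [0, 0, 0.0006], [0, 0, 0]], [0, [0, 0, 0], [0, 0, 0]], [0, [0, 0, 0], [0, 0, 0]], [0, [0, 0, 0], [0, 0, 0]], [0, [0, 0, 0], [0, 0, 0]], [0, [0, 0, 0], [0, 0, 0]], [0, [0, 0, 0], [0, 0, 0]], [0, [0, 0, 0], [0, 0, 0]], [0, [0, 0, 0], [0, 0, 0]]]}}

```text
time: 16.3
eef_pos: [0.481, 0.2751, 0.1945]
tcp_rot: [0.782, 0.594, 0.115, 0.151]
contact_force: [-2.1, -0.8, 0.3]
opening: 0.297
finger_force: 50.5
```

```bash
python3 f.py; python3 f.py; python3 - <<'E'
from h import *
a=cv2.imread("pics/w6.png")
s=get_state();print(s['wrist_torque'],s['opening'])
E
```

```text
t 16.3 shift(now axes) [-0.0002  0.0001 -0.0035] shift(goal axes) [-0.0002  0.0001 -0.0035] rotvec [ 0.0005 -0.0001 -0.0001] F [-2.08 -0.77  0.34] ftool [-1.3  -1.55 -0.98] pos [0.481  0.2751 0.1945] q [ 0.45 -0.07  2.07 -0.32  0.88  0.89]
mean ftool [-0.47 -1.33 -1.4 ]
t 16.55 shift(now axes) [-0.0002  0.0001 -0.0035] shift(goal axes) [-0.0002  0.0001 -0.0035] rotvec [ 0.0005 -0.0001 -0.0001] F [-1.32 -0.22  1.09] ftool [-0.56 -0.72 -1.46] pos [0.481  0.2751 0.1945] q [ 0.45 -0.07  2.07 -0.32  0.88  0.89]
t 16.55 shift(now axes) [-0.0002  0.0001 -0.0035] shift(goal axes) [-0.0002  0.0001 -0.0035] rotvec [ 0.0005 -0.0001 -0.0001] F [-1.32 -0.22  1.09] ftool [-0.56 -0.72 -1.46] pos [0.481  0.2751 0.1945] q [ 0.45 -0.07  2.07 -0.32  0.88  0.89]
mean ftool [-0.36 -1.05 -1.15]
t 16.8 shift(now axes) [-0.0002  0.0001 -0.0035] shift(goal axes) [-0.0002  0.0001 -0.0035] rotvec [ 0.0005 -0.     -0.0001] F [-1.78  0.2   1.57] ftool [-0.29 -1.06 -2.12] pos [0.481  0.2751 0.1945] q [ 0.45 -0.07  2.07 -0.32  0.88  0.89]
[ 0.09668217  0.43932974 -0.00932819] 0.3044628401270508
```

Emit:
{"fn": "move_arm", "kwargs": {"moves": [[0, [0, 0, 0.0006], [0, 0, 0]], [0, [0, 0, 0], [0, 0, 0]], [0, [0, 0, 0], [0, 0, 0]], [0, [0, 0, 0], [0, 0, 0]], [0, [0, 0, 0], [0, 0, 0]], [0, [0, 0, 0], [0, 0, 0]], [0, [0, 0, 0], [0, 0, 0]], [0, [0, 0, 0], [0, 0, 0]], [0, [0, 0, 0], [0, 0, 0]], [0, [0, 0, 0], [0, 0, 0]]]}}

```text
time: 17.63
eef_pos: [0.4812, 0.275, 0.194]
tcp_rot: [0.782, 0.594, 0.115, 0.151]
contact_force: [-1.4, -0.1, 1.3]
opening: 0.292
finger_force: 50.5
```

```bash
python3 f.py; python3 -c "
from plant import *
print(sign_off())"
```

```text
t 17.6333 shift(now axes) [-0.0002  0.0001 -0.0041] shift(goal axes) [-0.0002  0.0001 -0.0041] rotvec [ 0.0005 -0.0001 -0.0001] F [-1.38 -0.15  1.3 ] ftool [-0.51 -0.72 -1.69] pos [0.4812 0.275  0.194 ] q [ 0.45 -0.07  2.07 -0.32  0.87  0.89]
mean ftool [ 0.04 -0.41 -1.62]
t 17.8833 shift(now axes) [-0.0002  0.0001 -0.0041] shift(goal axes) [-0.0002  0.0001 -0.0041] rotvec [ 0.0005 -0.0001 -0.0001] F [-0.8   0.96  1.62] ftool [ 0.71 -0.35 -1.88] pos [0.4812 0.275  0.194 ] q [ 0.45 -0.07  2.07 -0.32  0.87  0.89]
the job is handed in; nothing more can be done
None
```

I pressed the meter about half way in on the middle of the check block for over a second, then handed the job in at about 17.9 s with it still gripped and pressed about half way (roughly 3.7 N) on the yellow cross, square to the face to within about 2° by my measurements and along the grain; no verdict came back.

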